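# Set out a piled-up door lock on its boards

## Robot

A 6-joint arm with a two-finger parallel gripper is mounted at the origin on the work surface. World frame = base frame: x ahead of the robot, y to its left, z up, the work surface at z = 0. Lengths are in mm, angles in rad, forces in N, time in s.
With the tool pointing down it reaches from about 300 to 750 mm from the base axis. Payload 8.5 kg.
Tool frame: the origin (TCP) lies at the very end of the fingers, on their centre line; the grasp point (between the pads) lies 19 mm behind it; x points along the fingers, y is the direction in which the jaws open and shut, and the axes are right-handed (so a half turn about x gives the same grasp; the last joint's range is limited). The gripper opens to 85 mm and grips with 20 to 120 N. Pads are 22 mm wide; open, the fingers measure 114 mm over their backs; the gripper's body (76 mm by 85 mm) begins 54 mm behind the grasp point. The pads swing forward as they close: fully open they stand 13 mm farther back than shut.
Start: joints at [-1.543, 0.381, 1.297, -0, 1.464, -0.215], TCP at [132.227, -533.851, 231.322] pointing down, gripper open.
Joint ranges: [-3.11, 3.11], [-0.89, 2.33], [0.22, 2.48], [-1.42, 4.56], [0.17, 2.85], [-2.88, 2.88]. Speed limits (rad/s): [2.39, 2.39, 3.14, 3.14, 3.14, 3.14].

## Interface

Orientations are given as a unit quaternion [x, y, z, w].
In Python, from cell import bot gives the robot as it stands.
- The arm moves only by the tool play_rows, never from a script. Its argument "steps" is a list of rows, each a list of 2 entries, a list of its own where there are three numbers: the shift along the tool's x, y, z in mm, then the turn about the tool's x in rad. A call has 1 to 12 rows; each row is the pose to reach, as a shift and turn from the pose commanded when the call began, along the tool's axes at that moment; what a row does not reach only later rows make up. A row lasts 1/8 s, in which the tool goes at most 62.5 mm and 10.7 degrees, less where a joint would pass 70% of its speed; a pose out of reach is approached as far as the arm can. A call with a gripper value outside its range is refused whole. "jaw" is the opening, from -1 (shut) to 1 (fully open), so that 0 is half open, set as the call begins (left out, the last holds). The fingers move at their own pace and stop on an object; the grip force is fixed at half the most. Time passes only in rows, so rows that repeat a pose let the fingers close. It gives the time, the measured TCP pose, the force and the opening at its end, in the units of the state.
- bot.observe(): the state, without advancing time (a new reading comes with each control period).
- bot.snapshot(name): name is "scene" or "top" or "wrist"; returns the picture (420x560x3 uint8, red, green, blue); there is no depth.
- bot.get_calibration(name): a dict with "intrinsics" (3x3 intrinsics, pixels), "rvec" (rotation vector, rad) and "tvec" (3), from world to camera coordinates, as OpenCV has them. Camera axes: x right, y down, z forward; pixel columns grow to the right and rows downward; lengths in mm; the calibration is good to about 2 mm. A picture is of the moment at which its call begins: read the wrist's pose just before it. get_calibration takes no time and is no camera call; for the wrist camera it gives the pose at the moment of the call.
- bot.hand_in(): hands the job in, once; it reports no verdict.
The state is a dict: "time_s": time; "joints": joint angles; "dq": joint speeds; "tau": joint torques, N m; "tcp_pos": TCP position; "ee_rot": TCP orientation; "wrist_force": force on the tool from outside, world axes, zero at the start; "ft_torque": the same for the moment, N m; "grip_width": finger opening in mm.
Only numpy, scipy, OpenCV 4.12 (cv2) and the standard library are available. Lean on these libraries where they do the work, as an engineer would, in place of code of your own. Each camera call takes 0.05 s, during which the arm holds its last target.

## Task

The pieces of a door lock lie in a pile on the van's bench. Take the pile apart and lay each piece, same side up as now, flat in the middle of the black outline made for it: the lock case and the backplate straight on the larger and smaller rectangles, the rose and the collar on the larger and smaller round spots. Do not disturb the oil bottle or the padlock.

Things in the scene. Friction and masses are not known exactly. Their poses are not given: they have to be found in the camera images.
- lock_case: The lock case, bottom of the pile: a flat plain steel box 160 (its x) x 58 (its y) x 20 mm high with dark holes and screw heads on top, about 0.5 kg, lying on the bench. Origin: centre of its underside; z up. Either end may go either way on its board.
- backplate: The backplate: a brass bar with square edges, 125 (its x) x 40 (its y) x 12 mm high, about 0.2 kg, lying flat on the lock case, roughly along it (within about 12 degrees). Origin: centre of its underside; z up. Either end may go either way on its board.
- rose: The rose: the larger of two plain steel discs, 54 mm across and 16 mm high with a dark round spot on top, about 0.14 kg, lying flat on one end part of the backplate (either one), about 34 mm from the backplate's middle, and wider than it. Origin: centre of its underside; z up.
- collar: The collar: the smaller steel disc, 34 mm across and 16 mm high with a dark slot on top, about 0.06 kg, lying flat on the other end part of the backplate, about 34 mm from its middle. Origin: centre of its underside; z up.
- board_case: Board for the lock case: plywood tile 196 (its x) x 94 (its y) x 4 mm with a flush black rectangle 176 x 74 mm in its middle, the largest one. Fixed on the bench. Origin: centre of its underside, on the bench; the board's flat top is 4 mm above it.
- board_plate: Board for the backplate: plywood tile 161 (its x) x 76 (its y) x 4 mm with a flush black rectangle 141 x 56 mm in its middle, the smaller of the two rectangles. Fixed on the bench. Origin: centre of its underside, on the bench; the board's flat top is 4 mm above it.
- board_rose: Board for the rose: square plywood tile 90 x 90 x 4 mm with a flush black round spot 70 mm across in its middle, the larger of the two round spots. Fixed on the bench. Origin: centre of its underside, on the bench; the board's flat top is 4 mm above it.
- board_collar: Board for the collar: square plywood tile 70 x 70 x 4 mm with a flush black round spot 50 mm across in its middle, the smaller of the two round spots. Fixed on the bench. Origin: centre of its underside, on the bench; the board's flat top is 4 mm above it.
- oil_bottle: Bystander: a white oil bottle, 44 mm across and 120 mm high, standing loose on the bench beyond the pile. Origin: centre of its underside.
- padlock: Bystander: a brass padlock lying loose on the bench beyond the pile, body 45 x 50 x 22 mm with a steel shackle reaching 56 mm along its x. Origin: centre of the body's underside.
Mind the look-alikes: they are no part of the job. What is shaped like the rose but blue or turquoise is not meant.

How it is judged (in metres and radians):
At the end, for the whole second after the job is handed in: Each of the four pieces lies flat, same side up (within 0.1 rad), on the top of its own board, its centre within 12 mm of the board's centre, at rest; the lock case and the backplate are also parallel to their rectangles within 0.17 rad (10 degrees), either way round (horizontal distance between lock_case and board_case below 0.012 m and z of lock_case in the frame of board_case between 0.001 and 0.009 m and angle between each of lock_case, backplate, rose, collar's own z axis and vertical below 0.1 rad and linear speed of each of lock_case, backplate, rose, collar below 0.02 m/s and horizontal distance between backplate and board_plate below 0.012 m and z of backplate in the frame of board_plate between 0.001 and 0.009 m and horizontal distance between rose and board_rose below 0.012 m and z of rose in the frame of board_rose between 0.001 and 0.009 m and horizontal distance between collar and board_collar below 0.012 m and z of collar in the frame of board_collar between 0.001 and 0.009 m and angle between the x axis of lock_case and the x axis of board_case, either way round below 0.17 rad and angle between the x axis of backplate and the x axis of board_plate, either way round below 0.17 rad); the robot touches nothing.
It fails at once if the oil bottle is pushed more than 15 mm or tipped over (distance of oil_bottle from where it was at the start of the episode above 0.015 m or angle between oil_bottle's own z axis and vertical above 0.4 rad).
It fails at once if the padlock is pushed more than 15 mm or tipped over (distance of padlock from where it was at the start of the episode above 0.015 m or angle between padlock's own z axis and vertical above 0.4 rad).
It also fails if it takes over 120 s, if anything falls off the work surface, if the arm or the gripper's body presses on something with over 40 N, if the wrist force passes 120 N, or if a joint passes its speed limit or range.

## Working session

There is one attempt and no reset: what is moved stays moved. The work goes in short steps, Python scripts to look and compute and a tool call to move; the robot and the scene stay as the last step left them, time stands still between calls to the robot, and variables do not carry over. Pictures are saved under pics/ and viewed, and the job is handed in when it is done.

Besides the shell and the picture viewer there is one more tool, called as name([rows], argument=value, ...), one row to a line, values as JSON. play_rows: Moves the arm, as the interface text tells. Its arguments: {"type":"object","properties":{"steps":{"type":"array","items":{"type":"array"}},"jaw":{"type":"number"}},"required":["steps"]}

```bash
ls; mkdir -p pics; python3 - <<'E'
from cell import bot
import cv2
s=bot.observe(); print({k:(v if not hasattr(v,'tolist') else v.tolist()) for k,v in s.items()})
for n in ["top","scene"]:
    c=bot.get_calibration(n); print(n,c)
    im=bot.snapshot(n); cv2.imwrite(f"pics/{n}0.png",im[:,:,::-1])
E
```

```text
pics
{'time_s': 0.0, 'joints': [-1.5432799664710222, 0.38120891085265834, 1.2982658986284397, -2.6204249810643365e-05, 1.4636113755053761, -0.21533062592220856], 'dq': [0.0007012549142906362, 0.001325329719725355, 0.00029995359783543436, -0.0003031573689685857, 0.0009658219732594025, -0.0014256466479470697], 'tau': [0.0003329902028781362, -44.84552264213562, -23.127384781837463, -0.00015424684079334838, 0.004868792602792382, 6.787691475551583e-07], 'tcp_pos': [132.2231843917721, -533.5623057722293, 230.70311838410035], 'ee_rot': [0.7019405372896186, 0.08617609746236193, -0.7018598491879015, 0.0851229371770924], 'wrist_force': [0.47379485576350805, -0.6948592905019386, -0.28585192530512415], 'ft_torque': [-0.039683934395947654, 0.012449854993954347, 0.01831284771999158], 'grip_width': 85.07007661654684}
top {'intrinsics': array([[491.50525424,   0.        , 273.35551926],
       [  0.        , 491.50525424, 213.45340937],
       [  0.        ,   0.        ,   1.        ]]), 'rvec': array([ 2.08382327, -2.14619271,  0.16494879]), 'tvec': array([ 32.59613602, 600.0659881 , 878.24653513])}
scene {'intrinsics': array([[495.11336222,   0.        , 288.90679635],
       [  0.        , 495.11336222, 216.90648735],
       [  0.        ,   0.        ,   1.        ]]), 'rvec': array([ 2.21047333,  1.07580481, -0.41767488]), 'tvec': array([-375.41668395, -296.67322466, 1566.1435964 ])}
```

View pics/top0.png

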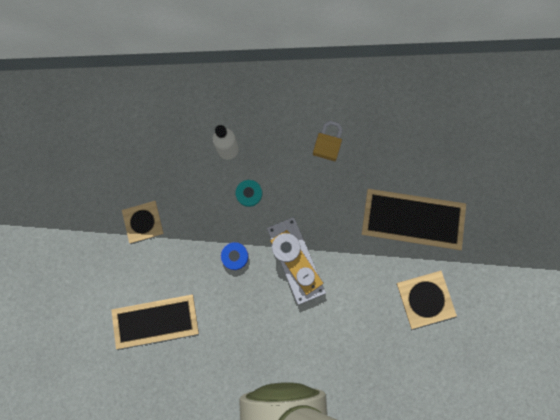

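View pics/scene0.png

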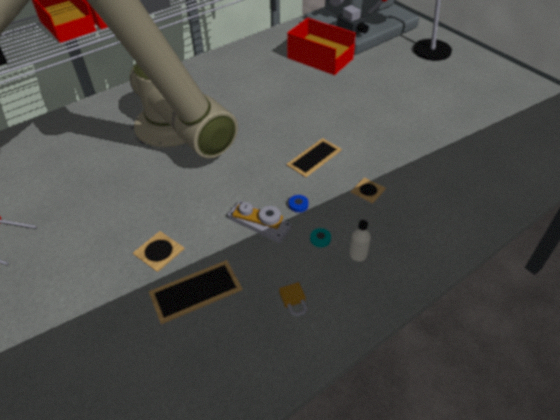

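The top view shows the pile at about (297,265), with the steel rose (286,246) on the upper end and the collar (306,276) on the lower end. The blue (235,257) and teal (249,193) discs are decoys. The boards are: case (415,219), plate (155,321), rose (427,299) and collar (142,222). The bottle is at (226,140) and the padlock at (328,146).

```bash
cat > h.py <<'E'
from cell import bot
import cv2, numpy as np
from scipy.spatial.transform import Rotation as R
def cam(c):
    Rm=cv2.Rodrigues(np.array(c['rvec'],float))[0]; t=np.array(c['tvec'],float).ravel(); return np.array(c['intrinsics']),Rm,t
def unproj(c,uv,z):
    K,Rm,t=cam(c); uv=np.atleast_2d(np.asarray(uv,float))
    d=(np.linalg.inv(K)@np.c_[uv,np.ones(len(uv))].T).T@Rm   # rows: R^T d
    C=-Rm.T@t; s=(z-C[2])/d[:,2]; return (C+d*s[:,None])[:,:2]
def proj(c,p):
    K,Rm,t=cam(c); return cv2.projectPoints(np.atleast_2d(np.asarray(p,float)),Rm,t,K,None)[0][:,0]
def snap(n,name):
    c=bot.get_calibration(n); im=bot.snapshot(n)[:,:,::-1].copy(); cv2.imwrite(f'pics/{name}.png',im); return c,im
def blacks(c,im,z=4.0,amin=200,thr=30):
    m=(im.max(2)<thr).astype(np.uint8)
    for k in cv2.findContours(m,cv2.RETR_EXTERNAL,cv2.CHAIN_APPROX_NONE)[0]:
        if cv2.contourArea(k)<amin: continue
        w=unproj(c,k[:,0],z).astype(np.float32)
        (cx,cy),(a,b),th=cv2.minAreaRect(w)
        if a<b: th+=90; a,b=b,a
        u=k[:,0].mean(0)
        print('px',u.round(),'world %.1f %.1f size %.0f %.0f long-axis %.1f'%(cx,cy,a,b,(th+90)%180-90))
# tool: x down, yaw = direction of tool y in world xy
def toolR():
    return R.from_quat(bot.observe()['ee_rot']).as_matrix()
def go(x,y,z,yaw=None,frm=None):
    """shift in tool axes (of present measured pose) to world TCP, and turn about tool x so tool-y axis lies along yaw(deg, mod 180)"""
    s=bot.observe(); M=R.from_quat(s['ee_rot']).as_matrix(); p=np.array(s['tcp_pos'])
    d=M.T@(np.array([x,y,z])-p)
    cur=np.degrees(np.arctan2(M[1,1],M[0,1])); 
    print('t',round(s['time_s'],2),'pos',p.round(1),'tooly yaw %.1f'%cur,'toolx',M[:,0].round(3),'shift',d.round(1),'j6 %.2f'%s['joints'][5],'w %.1f'%s['grip_width'],'F',np.round(s['wrist_force'],1))
    if yaw is not None:
        dy=(yaw-cur+90)%180-90
        print('turn about tool x (rad): %.3f (alt %.3f)'%(-np.radians(dy),-np.radians(dy-np.sign(dy)*180)))
E
python3 - <<'E'
from h import *
c=bot.get_calibration('top'); im=cv2.imread('pics/top0.png')
blacks(c,im)
print(unproj(c,[[286,243],[305,273]],48), unproj(c,[[297,263]],20),unproj(c,[[235,257],[249,193]],16),unproj(c,[[226,155],[328,146]],10))
K,Rm,t=cam(c);print('C',-Rm.T@t)
M=toolR();print(M.round(3))
print(bot.get_calibration('wrist'))
cv2.imwrite('pics/crop0.png',cv2.resize(im[190:340,200:350],None,fx=4,fy=4,interpolation=cv2.INTER_CUBIC))
E
```

```text
px [142. 221.] world 602.2 281.8 size 43 43 long-axis 1.0
px [414. 219.] world 591.2 -261.9 size 171 70 long-axis 79.4
[[544.48871267  -7.32056247]
 [487.1097956  -40.99571603]] [[508.40081466 -27.3654626 ]] [[523.92526152  92.93341231]
 [650.91157015  63.27257704]] [[733.26466588 109.26648926]
 [744.90420669 -99.05814858]]
C [432.6842022   -6.08683987 972.21705713]
[[-0.     0.24  -0.971]
 [ 0.001 -0.971 -0.24 ]
 [-1.    -0.001 -0.   ]]
{'intrinsics': array([[291.10556813,   0.        , 276.23278546],
       [  0.        , 291.10556813, 207.14169653],
       [  0.        ,   0.        ,   1.        ]]), 'rvec': array([-2.29960489,  1.80025554,  0.24589154]), 'tvec': array([-549.40064795,  -32.99443691,  379.60295653])}
```

View pics/crop0.png

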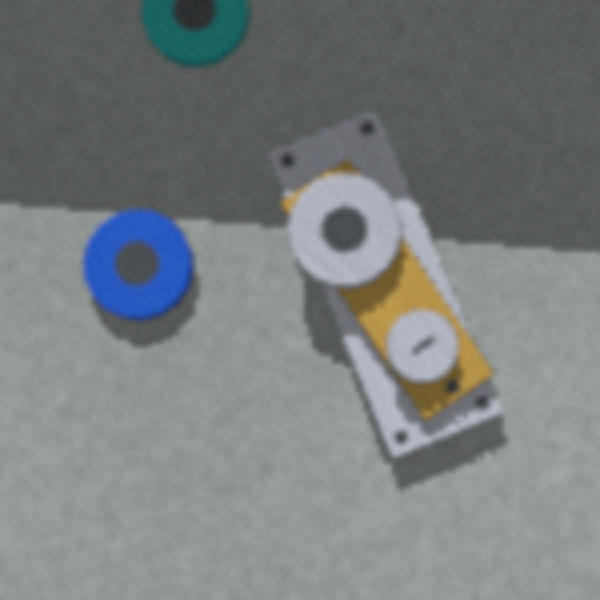

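```bash
python3 - <<'E'
from h import *
c=bot.get_calibration('top'); im=cv2.imread('pics/top0.png')
blacks(c,im,thr=45)
cc=bot.get_calibration('wrist');K,Rm,t=cam(cc);C=-Rm.T@t;s=bot.observe()
M=toolR();print('cam in tool',(M.T@(C-s['tcp_pos'])).round(1),(M.T@Rm.T).round(3))
P=lambda l,z:unproj(c,np.array(l)/4+[199.6,189.6],z)
case=P([(272,152),(373,113),(502,408),(396,456)],20);pl=P([(430,418),(495,372),(280,203),(347,160)],32)
print(case.round(0),case.mean(0));print(pl.round(0),pl.mean(0));print(P([(345,229),(423,346)],48))
go(515,-24,330,120)
E
```

```text
px [154. 321.] world 405.3 253.2 size 136 51 long-axis -81.2
px [426. 299.] world 433.5 -273.2 size 64 63 long-axis -48.3
px [142. 221.] world 602.7 281.3 size 44 43 long-axis 44.7
px [414. 219.] world 591.0 -262.0 size 173 70 long-axis 79.2
cam in tool [-1.43e+02  1.00e-01 -6.88e+01] [[ 0.    -0.266  0.964]
 [ 1.    -0.001 -0.001]
 [ 0.001  0.964  0.266]]
[[579.  28.]
 [597. -22.]
 [452. -79.]
 [431. -28.]] [515.00587773 -25.32624373]
[[448. -44.]
 [469. -76.]
 [553.  24.]
 [572.  -9.]] [510.5898441  -26.08777339]
[[537.19465164  -6.80691944]
 [481.34419579 -41.4259805 ]]
t 0.1 pos [ 132.2 -533.6  230.8] tooly yaw -76.1 toolx [-0.     0.001 -1.   ] shift [ -98.6 -402.8 -494.1] j6 -0.22 w 85.6 F [-0.6 -0.8  0. ]
turn about tool x (rad): -0.281 (alt 2.861)
```

play_rows([
  [[31,-403,-494],-0.281],
  [[31,-403,-494],-0.281],
  [[31,-403,-494],-0.281],
  [[31,-403,-494],-0.281],
  [[31,-403,-494],-0.281],
  [[31,-403,-494],-0.281],
  [[31,-403,-494],-0.281],
  [[31,-403,-494],-0.281],
  [[31,-403,-494],-0.281],
  [[31,-403,-494],-0.281],
  [[31,-403,-494],-0.281],
  [[31,-403,-494],-0.281],
], jaw=1)

```text
time_s: 1.6
tcp_pos: [514.7, -23.6, 199.9]
ee_rot: [-0.683, -0.184, 0.683, -0.183]
wrist_force: [-0.9, -0.1, 0.0]
grip_width: 85.5
```

```bash
python3 - <<'E'
from h import *
go(515,-24,200,120)
c,im=snap('wrist','w1'); print(c)
E
```

```text
t 1.6 pos [514.7 -23.6 199.9] tooly yaw -59.9 toolx [-0.001  0.    -1.   ] shift [-0.1  0.5 -0.1] j6 0.77 w 85.5 F [-0.9 -0.1  0. ]
turn about tool x (rad): 0.002 (alt -3.140)
{'intrinsics': array([[291.10556813,   0.        , 276.23278546],
       [  0.        , 291.10556813, 207.14169653],
       [  0.        ,   0.        ,   1.        ]]), 'rvec': array([-2.51337601,  1.44930047,  0.19852099]), 'tvec': array([-278.49888252,  392.6194447 ,  464.88526216])}
```

View pics/w1.png

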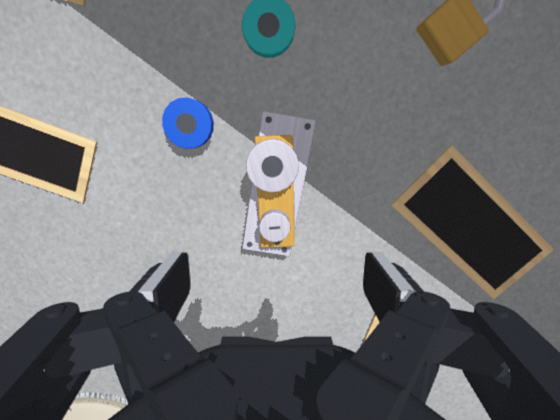

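The wrist view shows the rose at (272,166), the collar at (274,227), the brass plate between them and the lock case below. The blue (187,123) and teal (268,25) discs are off the pile, so they are not the rose.

```bash
python3 - <<'E'
from h import *
c=bot.get_calibration('wrist'); im=cv2.imread('pics/w1.png')
cv2.imwrite('pics/w1c.png',cv2.resize(im[100:265,220:340],None,fx=4.5,fy=4.5*0.8,interpolation=cv2.INTER_CUBIC))
P=unproj(c,[[272,166],[274,227]],48);print(P,np.linalg.norm(P[0]-P[1]))
# check circle by projecting
t=np.linspace(0,2*np.pi,60)
big=cv2.resize(im,None,fx=4,fy=4,interpolation=cv2.INTER_CUBIC)
def draw(pts,col):
    q=((proj(c,pts)+.5)*4).astype(np.int32); cv2.polylines(big,[q],True,col,1)
for p,r in zip(P,(27,17)): draw(np.c_[p[0]+r*np.cos(t),p[1]+r*np.sin(t),0*t+48],(0,0,255))
def rect(x,y,a,L,W,z,col):
    a=np.radians(a);u=np.array([np.cos(a),np.sin(a)]);v=np.array([-u[1],u[0]])
    draw(np.array([[*(np.array([x,y])+i*L/2*u+j*W/2*v),z] for i,j in((1,1),(1,-1),(-1,-1),(-1,1))]),col)
rect(515,-25.3,21.5,160,58,20,(0,255,0)); rect(510.6,-25,31.5,125,40,32,(255,0,0))
cv2.imwrite('pics/w1d.png',big[420:1060,920:1320])
E
```

```text
[[538.66819395  -5.91046483]
 [483.04835882 -40.16655545]] 65.32262858521753
```

View pics/w1d.png

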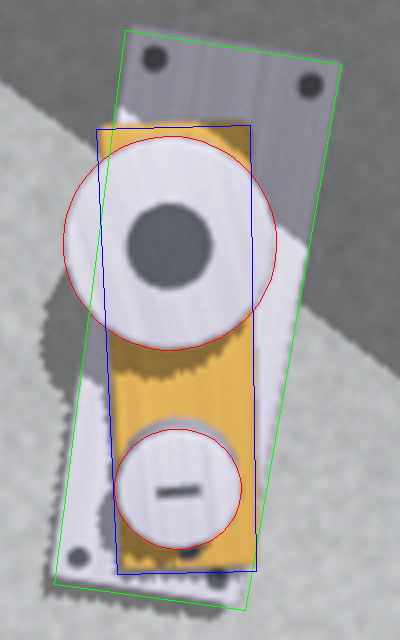

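```bash
python3 - <<'E'
from h import *
go(538.7,-5.9,32,120.5)
E
```

```text
t 1.65 pos [514.4 -24.5 200.1] tooly yaw -60.0 toolx [-0.001 -0.    -1.   ] shift [168.1  -3.9 -30.5] j6 0.77 w 85.6 F [-0.5  0.1 -0.1]
turn about tool x (rad): -0.009 (alt 3.133)
```

play_rows([
  [[50,-3.8,-30.6],0],
  [[100,-3.8,-30.6],0],
  [[140,-3.8,-30.6],0],
  [[160,-3.8,-30.6],0],
  [[168,-3.8,-30.6],0],
  [[168,-3.8,-30.6],0],
  [[168,-3.8,-30.6],0],
])

```text
time_s: 2.52
tcp_pos: [539.9, -5.8, 33.4]
ee_rot: [0.684, 0.183, -0.682, 0.183]
wrist_force: [-0.0, -0.4, -0.5]
grip_width: 85.2
```

play_rows([
  [[0,0,0],0],
  [[0,0,0],0],
  [[0,0,0],0],
  [[0,0,0],0],
  [[0,0,0],0],
  [[0,0,0],0],
  [[0,0,0],0],
  [[0,0,0],0],
], jaw=-1)

```text
time_s: 3.52
tcp_pos: [539.6, -5.3, 33.3]
ee_rot: [0.683, 0.183, -0.683, 0.183]
wrist_force: [-3.1, -0.3, 8.7]
grip_width: 51.8
```

```bash
python3 - <<'E'
from h import *
go(538.7,-5.9,32,120.5)
c,im=snap('wrist','w2'); snap('scene','s2')
E
```

```text
t 3.52 pos [539.6  -5.3  33.3] tooly yaw -60.0 toolx [ 0.001 -0.    -1.   ] shift [1.3 0.1 1.1] j6 0.82 w 51.8 F [-3.1 -0.3  8.7]
turn about tool x (rad): -0.008 (alt 3.133)
```

View pics/w2.png

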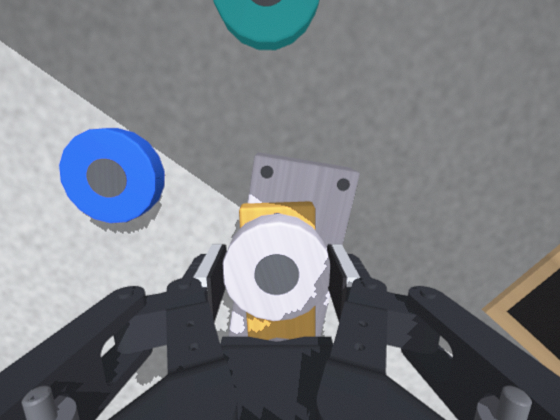

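```bash
python3 - <<'E'
from h import *
c=bot.get_calibration('wrist'); im=cv2.imread('pics/w2.png')
for z in (46,48,51): print(unproj(c,[[276,273],[276,267]],z))
s=bot.observe(); M=toolR()
for q in ([0,27,0],[0,-27,0],[-5,27,-11],[-5,27,11]): print(q,proj(c,s['tcp_pos']+M@np.array(q)))
cv2.imwrite('pics/w2c.png',cv2.resize(im[190:350,190:370],None,fx=4,fy=3.6,interpolation=cv2.INTER_CUBIC))
E
```

```text
[[538.8282109   -6.13590998]
 [541.65903917  -4.50306701]]
[[539.75573996  -5.60224718]
 [542.54313743  -3.99445542]]
[[541.14703355  -4.80175298]
 [543.86928483  -3.23153803]]
[0, 27, 0] [[325.749324   259.70811427]]
[0, -27, 0] [[225.04996631 259.73469699]]
[-5, 27, -11] [[328.31819755 244.25932651]]
[-5, 27, 11] [[326.36264779 282.88318467]]
```

View pics/w2c.png

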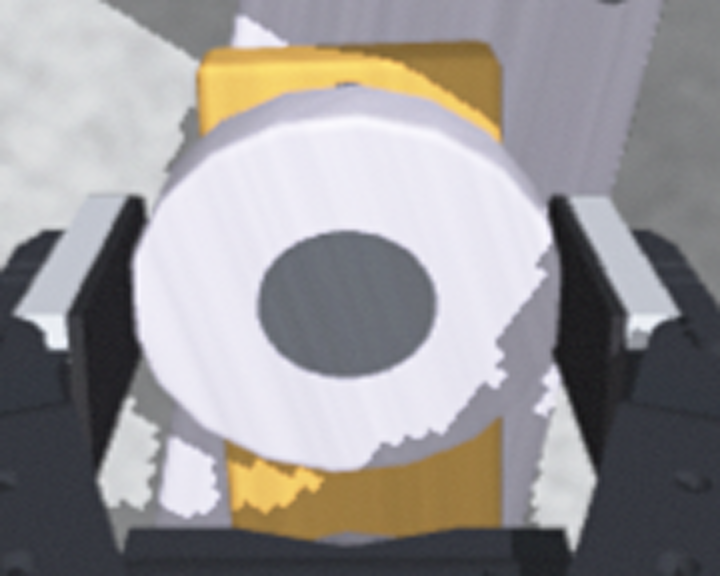

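View pics/s2.png

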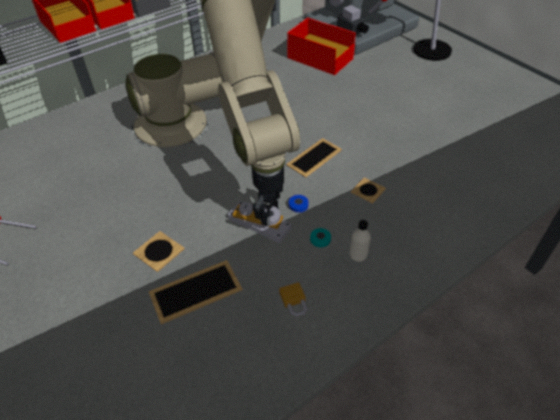

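play_rows([
  [[-20,0,0],0],
  [[-60,0,0],0],
  [[-110,0,0],0],
  [[-110,0,0],0],
])

```text
time_s: 4.12
tcp_pos: [540.9, -5.5, 145.7]
ee_rot: [0.685, 0.182, -0.681, 0.184]
wrist_force: [-0.3, -0.5, -2.2]
grip_width: 51.4
```

```bash
python3 - <<'E'
from h import *
go(433.5,-273.2,110)
c,im=snap('wrist','w3')
E
```

```text
t 4.12 pos [540.9  -5.5 145.7] tooly yaw -60.0 toolx [ 0.007 -0.002 -1.   ] shift [ 35.4 177.8 227.2] j6 0.82 w 51.4 F [-0.3 -0.5 -2.2]
```

View pics/w3.png

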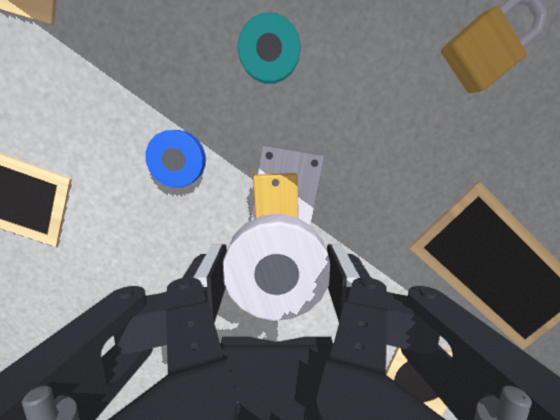

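play_rows([
  [[33,178,227],0],
  [[33,178,227],0],
  [[33,178,227],0],
  [[33,178,227],0],
  [[33,178,227],0],
  [[33,178,227],0],
  [[33,178,227],0],
  [[33,178,227],0],
])

```text
time_s: 5.18
tcp_pos: [432.1, -271.8, 109.0]
ee_rot: [-0.683, -0.184, 0.683, -0.183]
wrist_force: [-0.0, 0.2, -1.3]
grip_width: 51.5
```

```bash
python3 - <<'E'
from h import *
go(433.5,-273.2,5)
c,im=snap('wrist','w4')
# overlay predicted board circle & case board
big=cv2.resize(im,None,fx=1.4,fy=1.4); t=np.linspace(0,2*np.pi,60)
for p,r in (((433.5,-273.2),35),):
    q=((proj(c,np.c_[p[0]+r*np.cos(t),p[1]+r*np.sin(t),0*t+4])+.5)*1.4).astype(np.int32); cv2.polylines(big,[q],True,(0,0,255),1)
cv2.imwrite('pics/w4d.png',big)
E
```

```text
t 5.17 pos [ 432.1 -271.8  109. ] tooly yaw -59.9 toolx [-0.001  0.001 -1.   ] shift [104.    2.   -0.5] j6 0.25 w 51.5 F [-0.   0.2 -1.3]
```

View pics/w4d.png

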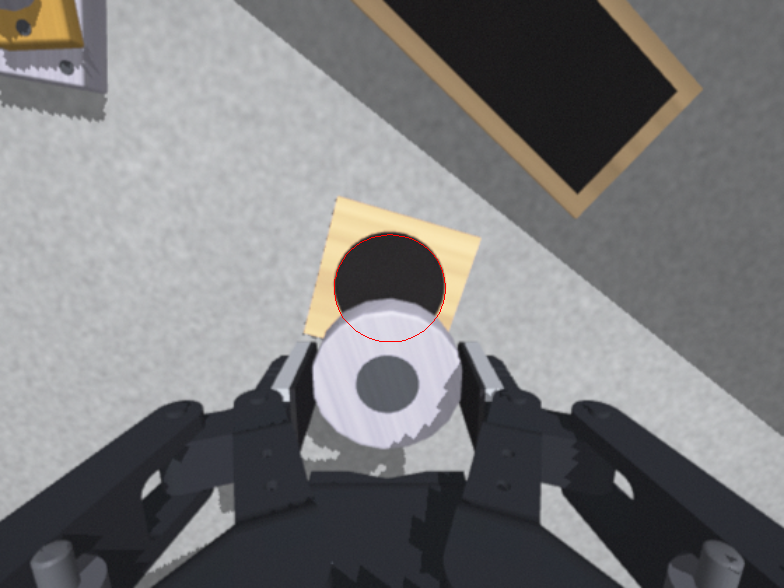

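play_rows([
  [[50,2,-2],0],
  [[85,2,-2],0],
  [[97,2,-2],0],
  [[102,2,-2],0],
  [[103.5,2,-2],0],
  [[103.5,2,-2],0],
])

```text
time_s: 5.98
tcp_pos: [435.0, -274.0, 6.7]
ee_rot: [0.683, 0.183, -0.683, 0.184]
wrist_force: [-0.4, -0.2, -1.5]
grip_width: 51.8
```

```bash
python3 - <<'E'
from h import *
go(434.5,-272.5,5)
E
```

```text
t 5.97 pos [ 435.  -274.     6.7] tooly yaw -60.0 toolx [ 0.001 -0.001 -1.   ] shift [ 1.7 -1.6 -0.3] j6 0.25 w 51.8 F [-0.4 -0.2 -1.5]
```

play_rows([
  [[1,-0.8,0],0],
  [[1.7,-0.8,0],0],
  [[1.7,-0.8,0],0],
])

```text
time_s: 6.35
tcp_pos: [434.5, -273.3, 5.4]
ee_rot: [0.683, 0.183, -0.683, 0.184]
wrist_force: [-1.6, 1.1, 10.7]
grip_width: 51.5
```

play_rows([
  [[0,0,0],0],
  [[0,0,0],0],
  [[0,0,0],0],
  [[0,0,0],0],
  [[-20,0,0],0],
  [[-80,0,0],0],
  [[-130,0,0],0],
  [[-130,0,0],0],
  [[-130,0,0],0],
], jaw=1)

```text
time_s: 7.48
tcp_pos: [433.9, -272.6, 133.3]
ee_rot: [-0.683, -0.183, 0.683, -0.183]
wrist_force: [-0.1, -0.1, -0.3]
grip_width: 85.2
```

```bash
python3 - <<'E'
from h import *
go(483,-40.2,150,120.5)
c,im=snap('wrist','w5')
E
```

```text
t 7.47 pos [ 433.9 -272.6  133.3] tooly yaw -60.0 toolx [-0.001  0.001 -1.   ] shift [ -16.5 -176.7 -158.8] j6 0.25 w 85.2 F [-0.1 -0.1 -0.3]
turn about tool x (rad): -0.009 (alt 3.133)
```

View pics/w5.png

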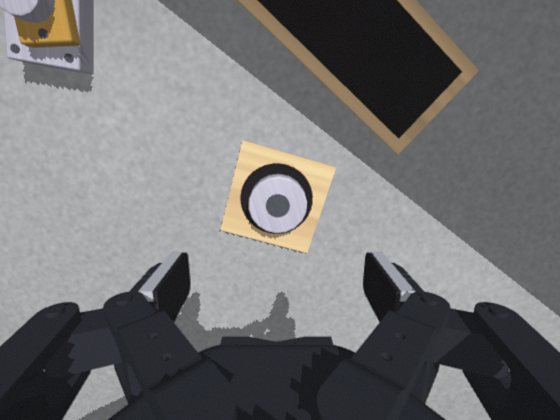

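```bash
python3 - <<'E'
from h import *
c=bot.get_calibration('wrist'); im=cv2.imread('pics/w5.png')
print(unproj(c,[[278,204.5]],20))
m=(im.max(2)<70)[130:260,215:340].astype(np.uint8)
k=max(cv2.findContours(m,cv2.RETR_EXTERNAL,cv2.CHAIN_APPROX_NONE)[0],key=cv2.contourArea)[:,0]+[215,130]
w=unproj(c,k,4); print(cv2.minEnclosingCircle(w.astype(np.float32)))
E
cp pics/w5.png /tmp/; python3 -c "
import cv2;im=cv2.imread('pics/w5.png');cv2.imwrite('pics/w5c.png',cv2.resize(im[130:260,210:350],None,fx=4,fy=4))"
```

```text
[[ 435.03645549 -273.79038469]]
((434.8536071777344, -271.4138488769531), 34.2737922668457)
```

View pics/w5c.png

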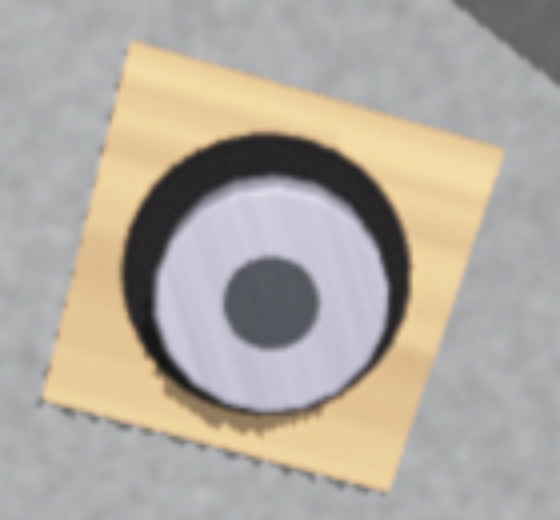

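play_rows([
  [[-17,-176.7,-158.8],0],
  [[-17,-176.7,-158.8],0],
  [[-17,-176.7,-158.8],0],
  [[-17,-176.7,-158.8],0],
  [[-17,-176.7,-158.8],0],
  [[-17,-176.7,-158.8],0],
  [[-17,-176.7,-158.8],0],
])

```text
time_s: 8.4
tcp_pos: [483.1, -41.7, 150.5]
ee_rot: [-0.683, -0.183, 0.684, -0.182]
wrist_force: [0.2, -0.7, 0.3]
grip_width: 85.3
```

```bash
python3 - <<'E'
from h import *
go(483,-40.2,33,120.5)
c,im=snap('wrist','w6')
t=np.linspace(0,2*np.pi,60);big=cv2.resize(im,None,fx=4,fy=4,interpolation=cv2.INTER_CUBIC)
q=((proj(c,np.c_[483+17*np.cos(t),-40.2+17*np.sin(t),0*t+48])+.5)*4).astype(np.int32); cv2.polylines(big,[q],True,(0,0,255),1)
cv2.imwrite('pics/w6d.png',big[400:1000,720:1500])
E
```

```text
t 8.4 pos [483.1 -41.7 150.5] tooly yaw -60.1 toolx [-0.001  0.    -1.   ] shift [117.5  -1.2  -0.7] j6 0.72 w 85.3 F [ 0.2 -0.7  0.3]
turn about tool x (rad): -0.010 (alt 3.131)
```

View pics/w6d.png

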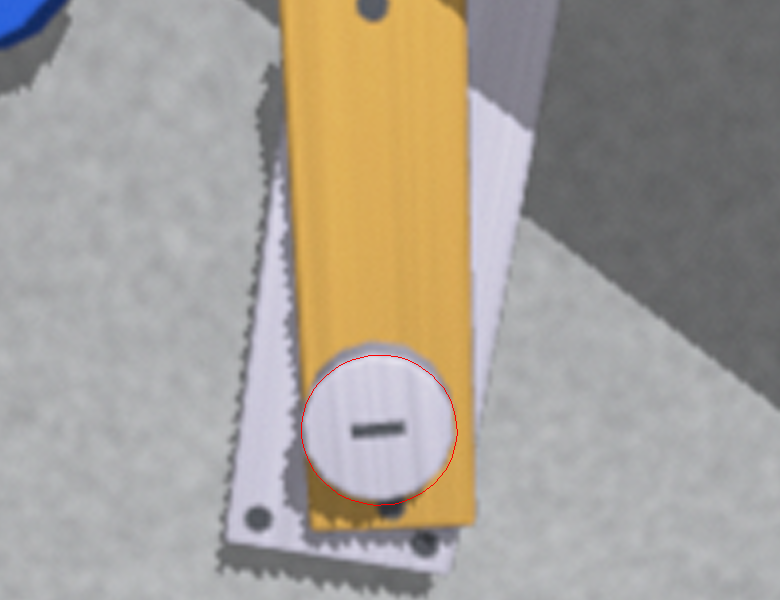

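play_rows([
  [[50,-1.2,-0.5],0],
  [[90,-1.2,-0.5],0],
  [[108,-1.2,-0.5],0],
  [[116,-1.2,-0.5],0],
  [[116,-1.2,-0.5],0],
  [[116,-1.2,-0.5],0],
])

```text
time_s: 9.2
tcp_pos: [483.6, -39.6, 35.9]
ee_rot: [0.683, 0.183, -0.683, 0.183]
wrist_force: [0.3, -0.4, -0.7]
grip_width: 85.5
```

play_rows([
  [[0,0,0],0],
  [[0,0,0],0],
  [[0,0,0],0],
  [[0,0,0],0],
  [[0,0,0],0],
  [[0,0,0],0],
  [[0,0,0],0],
  [[0,0,0],0],
], jaw=-1)

```text
time_s: 10.2
tcp_pos: [483.3, -39.3, 35.7]
ee_rot: [0.683, 0.183, -0.683, 0.183]
wrist_force: [-0.6, 0.3, 6.1]
grip_width: 31.3
```

```bash
python3 - <<'E'
from h import *
go(483,-40.2,33,120.5)
c,im=snap('wrist','w7')
E
```

```text
t 10.2 pos [483.3 -39.3  35.7] tooly yaw -60.0 toolx [ 0.001 -0.    -1.   ] shift [2.7 0.6 0.7] j6 0.72 w 31.3 F [-0.6  0.3  6.1]
turn about tool x (rad): -0.008 (alt 3.133)
```

View pics/w7.png

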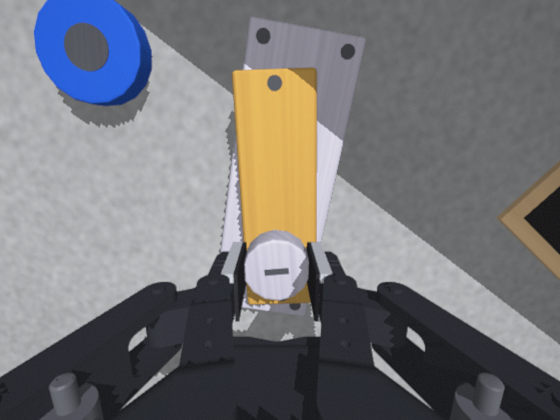

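play_rows([
  [[-20,0,0],0],
  [[-60,0,0],0],
  [[-100,0,0],0],
  [[-100,0,0],0],
  [[-100,0,0],0],
])

```text
time_s: 10.88
tcp_pos: [482.7, -39.1, 134.4]
ee_rot: [-0.683, -0.183, 0.683, -0.183]
wrist_force: [-0.7, -0.4, -1.4]
grip_width: 31.1
```

```bash
python3 - <<'E'
from h import *
go(603,282,120)
E
```

```text
t 10.88 pos [482.7 -39.1 134.4] tooly yaw -60.0 toolx [-0.001  0.    -1.   ] shift [  14.4 -217.9 -264.8] j6 0.72 w 31.1 F [-0.7 -0.4 -1.4]
```

play_rows([
  [[15,-218,-265],0],
  [[15,-218,-265],0],
  [[15,-218,-265],0],
  [[15,-218,-265],0],
  [[15,-218,-265],0],
  [[15,-218,-265],0],
  [[15,-218,-265],0],
  [[15,-218,-265],0],
  [[15,-218,-265],0],
])

```text
time_s: 12.0
tcp_pos: [603.5, 280.8, 119.9]
ee_rot: [-0.683, -0.183, 0.683, -0.183]
wrist_force: [0.1, 0.7, -0.3]
grip_width: 31.5
```

```bash
python3 - <<'E'
from h import *
go(603,282,8)
c,im=snap('wrist','w8')
big=cv2.resize(im,None,fx=1.4,fy=1.4); t=np.linspace(0,2*np.pi,60)
q=((proj(c,np.c_[602.5+25*np.cos(t),281.5+25*np.sin(t),0*t+4])+.5)*1.4).astype(np.int32); cv2.polylines(big,[q],True,(0,0,255),1)
cv2.imwrite('pics/w8d.png',big)
E
```

```text
t 12.0 pos [603.5 280.8 119.9] tooly yaw -60.1 toolx [-0.001 -0.    -1.   ] shift [111.9  -1.2  -0.2] j6 1.31 w 31.5 F [ 0.1  0.7 -0.3]
```

View pics/w8d.png

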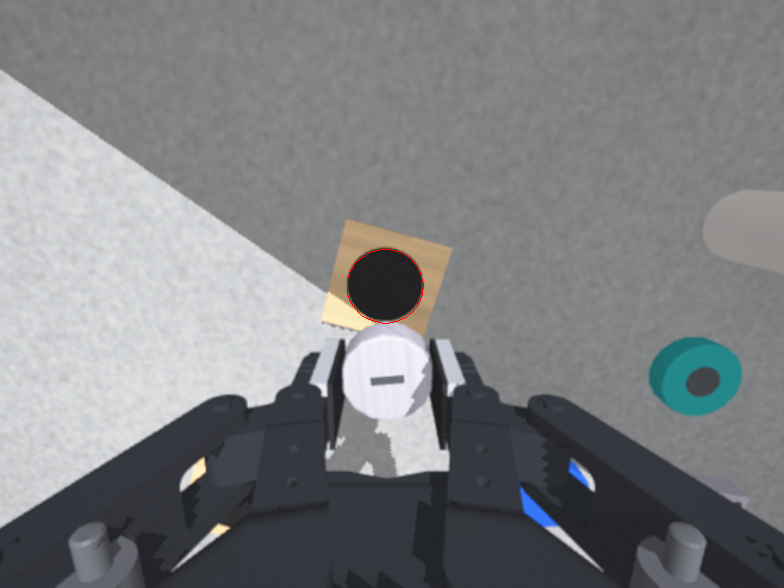

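play_rows([
  [[50,-1,0.5],0],
  [[90,-1,0.5],0],
  [[105,-1,0.5],0],
  [[110,-1,0.5],0],
  [[111.5,-1,0.5],0],
  [[112.5,-1,0.5],0],
  [[112.5,-1,0.5],0],
])

```text
time_s: 12.92
tcp_pos: [603.0, 282.7, 8.4]
ee_rot: [0.683, 0.183, -0.683, 0.183]
wrist_force: [0.1, -0.5, -0.9]
grip_width: 31.3
```

play_rows([
  [[0.7,0.8,0.5],0],
  [[1,0.8,0.5],0],
  [[1,0.8,0.5],0],
])

```text
time_s: 13.3
tcp_pos: [602.9, 282.2, 7.7]
ee_rot: [0.684, 0.183, -0.682, 0.183]
wrist_force: [-2.1, 1.7, 5.2]
grip_width: 31.4
```

Contact. I'll release and rise.

play_rows([
  [[0,0,0],0],
  [[0,0,0],0],
  [[0,0,0],0],
  [[0,0,0],0],
  [[-20,0,0],0],
  [[-80,0,0],0],
  [[-140,0,0],0],
  [[-140,0,0],0],
  [[-140,0,0],0],
], jaw=1)

```text
time_s: 14.42
tcp_pos: [602.2, 281.6, 145.9]
ee_rot: [-0.683, -0.183, 0.683, -0.183]
wrist_force: [1.1, 0.1, -0.6]
grip_width: 85.4
```

```bash
python3 - <<'E'
from h import *
go(511,-25,150,120.5)
c,im=snap('wrist','w9')
big=cv2.resize(im,None,fx=4,fy=4,interpolation=cv2.INTER_CUBIC); t=np.linspace(0,2*np.pi,60)
q=((proj(c,np.c_[602.5+17*np.cos(t),281.5+17*np.sin(t),0*t+20])+.5)*4).astype(np.int32); cv2.polylines(big,[q],True,(0,0,255),1)
cv2.imwrite('pics/w9d.png',big[500:1050,800:1500])
E
```

```text
t 14.43 pos [602.2 281.6 145.9] tooly yaw -60.0 toolx [-0.001 -0.    -1.   ] shift [ -3.9 219.8 232.4] j6 1.31 w 85.4 F [ 1.1  0.1 -0.6]
turn about tool x (rad): -0.009 (alt 3.133)
```

View pics/w9d.png

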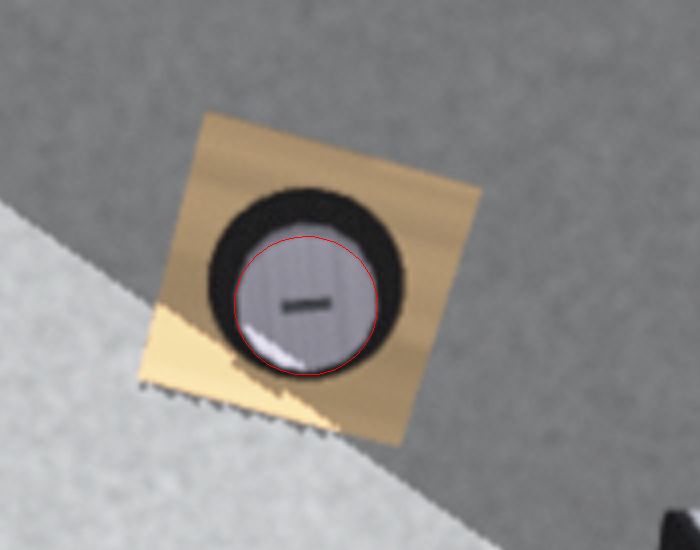

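play_rows([
  [[-4,220,232],0],
  [[-4,220,232],0],
  [[-4,220,232],0],
  [[-4,220,232],0],
  [[-4,220,232],0],
  [[-4,220,232],0],
  [[-4,220,232],0],
  [[-4,220,232],0],
  [[-4,220,232],0],
])

```text
time_s: 15.6
tcp_pos: [512.0, -23.7, 150.4]
ee_rot: [-0.683, -0.184, 0.683, -0.184]
wrist_force: [0.1, 0.2, -0.5]
grip_width: 85.4
```

```bash
cat >> h.py <<'E'
def rectpts(x,y,a,L,W,z):
    a=np.radians(a);u=np.array([np.cos(a),np.sin(a)]);v=np.array([-u[1],u[0]])
    return np.array([[*(np.array([x,y])+i*L/2*u+j*W/2*v),z] for i,j in((1,1),(1,-1),(-1,-1),(-1,1))])
def draw(big,c,pts,f,col=(0,0,255)):
    cv2.polylines(big,[((proj(c,pts)+.5)*f).astype(np.int32)],True,col,1)
E
python3 - <<'E'
from h import *
go(511,-25,24,120.5)
c,im=snap('wrist','w10')
big=cv2.resize(im,None,fx=3,fy=3,interpolation=cv2.INTER_CUBIC)
draw(big,c,rectpts(511,-25,30.5,125,40,32),3)
draw(big,c,rectpts(515,-25.3,21.5,160,58,20),3,(0,255,0))
cv2.imwrite('pics/w10d.png',big[180:780,450:1200])
E
```

```text
t 15.6 pos [512.  -23.7 150.4] tooly yaw -59.9 toolx [-0.  0. -1.] shift [126.4   0.7   1.4] j6 0.77 w 85.4 F [ 0.1  0.2 -0.5]
turn about tool x (rad): -0.007 (alt 3.135)
```

View pics/w10d.png

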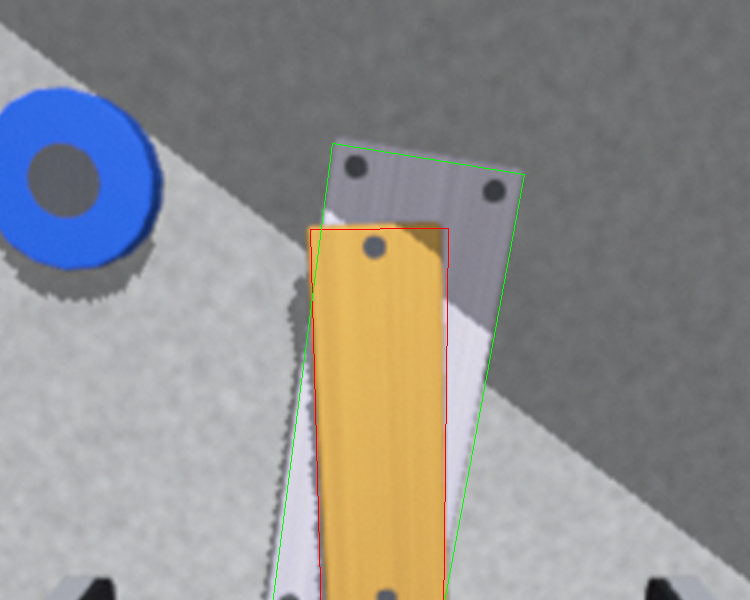

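play_rows([
  [[50,0.8,1.4],-0.02],
  [[100,0.8,1.4],-0.02],
  [[118,0.8,1.4],-0.02],
  [[127,0.8,1.4],-0.02],
  [[127.5,0.8,1.4],-0.02],
  [[127.5,0.8,1.4],-0.02],
])

```text
time_s: 16.4
tcp_pos: [511.5, -26.2, 24.0]
ee_rot: [0.682, 0.19, -0.681, 0.19]
wrist_force: [0.1, -0.4, 0.7]
grip_width: 85.5
```

play_rows([
  [[0,0,0],0],
  [[0,0,0],0],
  [[0,0,0],0],
  [[0,0,0],0],
  [[0,0,0],0],
  [[0,0,0],0],
  [[0,0,0],0],
  [[0,0,0],0],
], jaw=-1)

```text
time_s: 17.4
tcp_pos: [511.1, -26.2, 23.8]
ee_rot: [0.681, 0.19, -0.681, 0.19]
wrist_force: [-1.0, 0.6, 6.7]
grip_width: 37.7
```

```bash
python3 - <<'E'
from h import *
go(511,-25,24,120.5)
c,im=snap('wrist','w11')
E
```

```text
t 17.4 pos [511.1 -26.2  23.8] tooly yaw -58.8 toolx [ 0.001 -0.    -1.   ] shift [-0.2 -1.1 -0.6] j6 0.74 w 37.7 F [-1.   0.6  6.7]
turn about tool x (rad): 0.012 (alt -3.130)
```

View pics/w11.png

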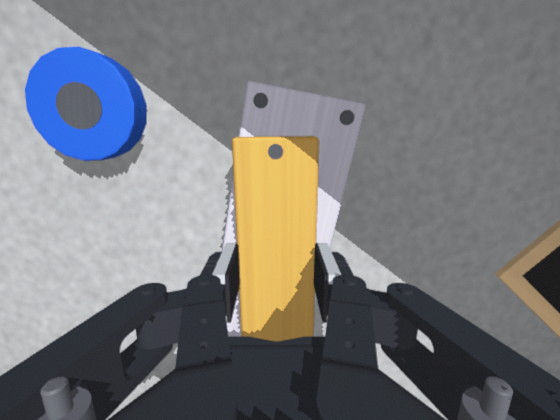

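play_rows([
  [[-20,0,0],0],
  [[-60,0,0],0],
  [[-110,0,0],0],
  [[-110,0,0],0],
  [[-110,0,0],0],
])

```text
time_s: 18.08
tcp_pos: [510.3, -26.1, 132.2]
ee_rot: [-0.681, -0.19, 0.682, -0.19]
wrist_force: [-0.3, -0.3, -3.4]
grip_width: 37.7
```

```bash
python3 - <<'E'
from h import *
go(405.3,253.2,120,8.8)
E
```

```text
t 18.07 pos [510.3 -26.1 132.2] tooly yaw -58.8 toolx [-0.002  0.    -1.   ] shift [  12.5 -293.3  -54.6] j6 0.74 w 37.7 F [-0.3 -0.3 -3.4]
turn about tool x (rad): -1.181 (alt 1.961)
```

play_rows([
  [[12,-293,-54.6],-1.18],
  [[12,-293,-54.6],-1.18],
  [[12,-293,-54.6],-1.18],
  [[12,-293,-54.6],-1.18],
  [[12,-293,-54.6],-1.18],
  [[12,-293,-54.6],-1.18],
  [[12,-293,-54.6],-1.18],
  [[12,-293,-54.6],-1.18],
  [[12,-293,-54.6],-1.18],
  [[12,-293,-54.6],-1.18],
])

```text
time_s: 19.32
tcp_pos: [406.0, 252.6, 120.8]
ee_rot: [0.46, 0.537, -0.461, 0.536]
wrist_force: [0.6, -1.2, -2.4]
grip_width: 37.9
```

```bash
python3 - <<'E'
from h import *
go(405.3,253.2,8,8.8)
c,im=snap('wrist','w12')
big=cv2.resize(im,None,fx=1.4,fy=1.4)
draw(big,c,rectpts(405.3,253.2,-81.2,141,56,4),1.4)
cv2.imwrite('pics/w12d.png',big)
E
```

```text
t 19.32 pos [406.  252.6 120.8] tooly yaw 8.7 toolx [-0.001 -0.    -1.   ] shift [112.8  -0.6  -0.7] j6 0.16 w 37.9 F [ 0.6 -1.2 -2.4]
turn about tool x (rad): -0.002 (alt 3.140)
```

View pics/w12d.png

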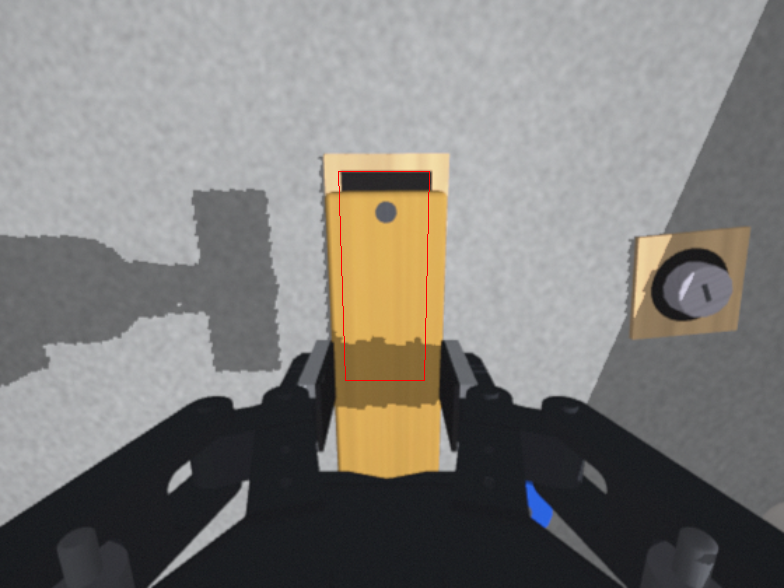

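play_rows([
  [[50,-0.3,-0.7],0],
  [[90,-0.3,-0.7],0],
  [[105,-0.3,-0.7],0],
  [[110,-0.3,-0.7],0],
  [[112,-0.3,-0.7],0],
  [[113,-0.3,-0.7],0],
  [[113,-0.3,-0.7],0],
])

```text
time_s: 20.25
tcp_pos: [406.0, 253.5, 8.6]
ee_rot: [0.461, 0.537, -0.46, 0.537]
wrist_force: [0.4, 0.2, -1.2]
grip_width: 37.9
```

play_rows([
  [[0.7,0,0],0],
  [[1.2,0,0],0],
  [[1.2,0,0],0],
])

```text
time_s: 20.62
tcp_pos: [405.9, 253.5, 7.8]
ee_rot: [0.461, 0.537, -0.46, 0.537]
wrist_force: [-0.9, -1.3, 8.4]
grip_width: 38.2
```

play_rows([
  [[0,0,0],0],
  [[0,0,0],0],
  [[0,0,0],0],
  [[0,0,0],0],
  [[-20,0,0],0],
  [[-80,0,0],0],
  [[-140,0,0],0],
  [[-140,0,0],0],
  [[-140,0,0],0],
], jaw=1)

```text
time_s: 21.75
tcp_pos: [405.3, 253.2, 146.4]
ee_rot: [0.46, 0.537, -0.461, 0.537]
wrist_force: [0.3, 0.3, -0.5]
grip_width: 85.3
```

```bash
python3 - <<'E'
from h import *
go(515,-25,150,111.5)
c,im=snap('wrist','w13')
c2,im2=snap('top','t13')
big=cv2.resize(im,None,fx=1.4,fy=1.4)
draw(big,c,rectpts(405.3,253.2,-81.2,141,56,4),1.4)
draw(big,c,rectpts(405.3,253.2,-81.2,125,40,16),1.4,(255,0,0))
cv2.imwrite('pics/w13d.png',big)
cv2.imwrite('pics/t13c.png',cv2.resize(im2[170:380,90:480],None,fx=2,fy=2,interpolation=cv2.INTER_CUBIC))
E
```

```text
t 21.75 pos [405.3 253.2 146.4] tooly yaw 8.8 toolx [-0.001 -0.    -1.   ] shift [ -3.6  66.  291.7] j6 0.16 w 85.3 F [ 0.3  0.3 -0.5]
turn about tool x (rad): 1.349 (alt -1.793)
```

View pics/w13d.png

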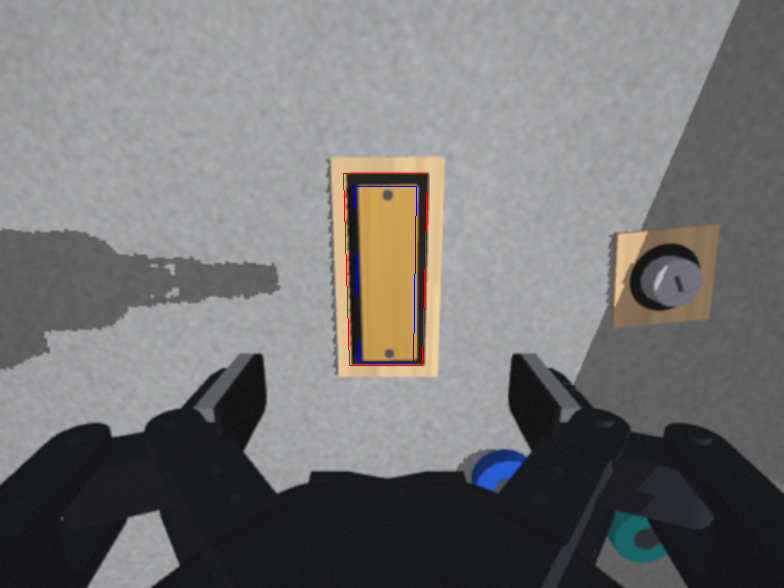

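View pics/t13c.png

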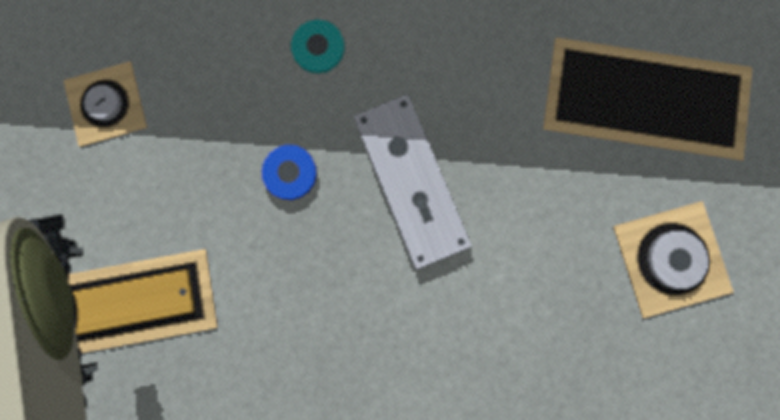

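play_rows([
  [[-4,66,292],1.349],
  [[-4,66,292],1.349],
  [[-4,66,292],1.349],
  [[-4,66,292],1.349],
  [[-4,66,292],1.349],
  [[-4,66,292],1.349],
  [[-4,66,292],1.349],
  [[-4,66,292],1.349],
  [[-4,66,292],1.349],
  [[-4,66,292],1.349],
  [[-4,66,292],1.349],
])

```text
time_s: 23.22
tcp_pos: [515.4, -25.0, 150.9]
ee_rot: [-0.695, -0.132, 0.695, -0.132]
wrist_force: [0.4, -0.4, -1.3]
grip_width: 85.5
```

```bash
python3 - <<'E'
from h import *
go(515,-25,5,111.5)
c,im=snap('wrist','w14')
big=cv2.resize(im,None,fx=1.4,fy=1.4)
draw(big,c,rectpts(515,-25,21.5,160,58,20),1.4)
cv2.imwrite('pics/w14d.png',big)
E
```

```text
t 23.23 pos [515.4 -25.  150.9] tooly yaw -68.5 toolx [-0.  0. -1.] shift [145.9  -0.2   0.4] j6 0.92 w 85.5 F [ 0.4 -0.4 -1.3]
turn about tool x (rad): 0.001 (alt -3.141)
```

View pics/w14d.png

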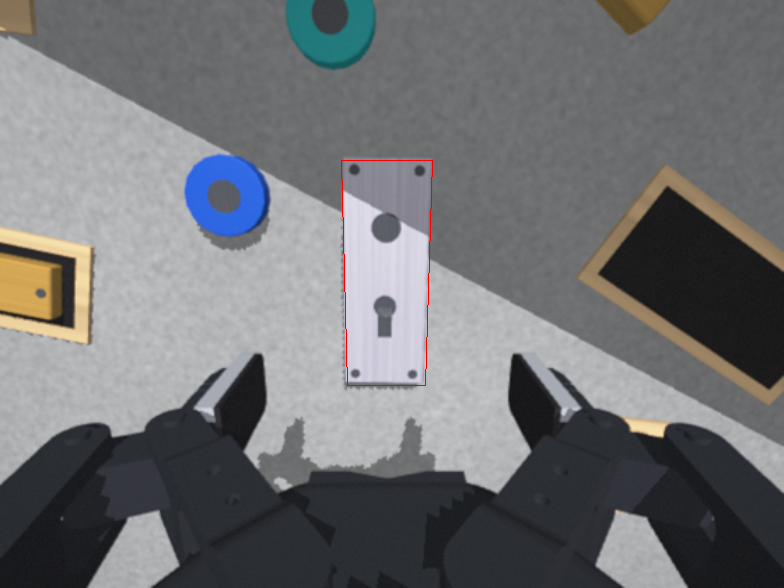

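play_rows([
  [[50,-0.2,0.4],0],
  [[100,-0.2,0.4],0],
  [[130,-0.2,0.4],0],
  [[141,-0.2,0.4],0],
  [[145,-0.2,0.4],0],
  [[145,-0.2,0.4],0],
])

```text
time_s: 24.02
tcp_pos: [515.6, -25.2, 6.8]
ee_rot: [0.695, 0.132, -0.694, 0.132]
wrist_force: [-0.0, 0.1, 0.4]
grip_width: 85.3
```

play_rows([
  [[0,0,0],0],
  [[0,0,0],0],
  [[0,0,0],0],
  [[0,0,0],0],
  [[0,0,0],0],
  [[0,0,0],0],
  [[0,0,0],0],
  [[0,0,0],0],
], jaw=-1)

```text
time_s: 25.02
tcp_pos: [515.3, -25.0, 7.1]
ee_rot: [0.695, 0.131, -0.694, 0.132]
wrist_force: [-3.5, 1.2, 8.4]
grip_width: 56.2
```

play_rows([
  [[-10,0,0],0],
  [[-40,0,0],0],
  [[-90,0,0],0],
  [[-90,0,0],0],
  [[-90,0,0],0],
])

```text
time_s: 25.65
tcp_pos: [514.2, -24.9, 95.1]
ee_rot: [-0.694, -0.132, 0.695, -0.131]
wrist_force: [0.2, -0.3, -5.9]
grip_width: 56.0
```

```bash
python3 - <<'E'
from h import *
go(591.5,-261.5,95,169.3)
c,im=snap('wrist','w15')
E
```

```text
t 25.65 pos [514.2 -24.9  95.1] tooly yaw -68.5 toolx [-0.002  0.    -1.   ] shift [-1.000e-01  2.485e+02  1.470e+01] j6 0.92 w 56.0 F [ 0.2 -0.3 -5.9]
turn about tool x (rad): -1.009 (alt 2.132)
```

View pics/w15.png

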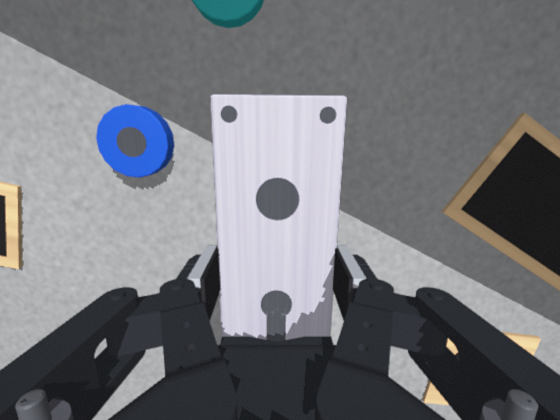

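play_rows([
  [[0,248.5,14.7],-1.009],
  [[0,248.5,14.7],-1.009],
  [[0,248.5,14.7],-1.009],
  [[0,248.5,14.7],-1.009],
  [[0,248.5,14.7],-1.009],
  [[0,248.5,14.7],-1.009],
  [[0,248.5,14.7],-1.009],
  [[0,248.5,14.7],-1.009],
  [[0,248.5,14.7],-1.009],
])

```text
time_s: 26.82
tcp_pos: [592.2, -261.5, 95.6]
ee_rot: [-0.545, -0.451, 0.545, -0.451]
wrist_force: [0.2, -1.0, -4.2]
grip_width: 56.0
```

```bash
python3 - <<'E'
from h import *
go(591.5,-261.5,11,169.3)
c,im=snap('wrist','w16')
big=cv2.resize(im,None,fx=1.4,fy=1.4)
draw(big,c,rectpts(591.5,-261.5,79.3,176,74,4),1.4)
cv2.imwrite('pics/w16d.png',big)
E
```

```text
t 26.82 pos [ 592.2 -261.5   95.6] tooly yaw -10.7 toolx [-0.001  0.    -1.   ] shift [84.6 -0.7  0.2] j6 -0.41 w 56.0 F [ 0.2 -1.  -4.2]
turn about tool x (rad): -0.001 (alt 3.141)
```

View pics/w16d.png

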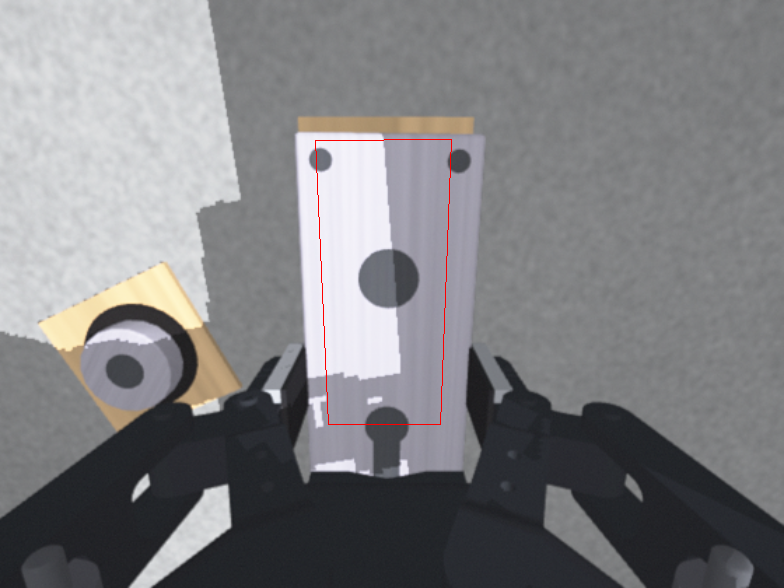

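```bash
python3 - <<'E'
from h import *
c=bot.get_calibration('wrist')
print('exp tile corners',rectpts(591.5,-261.5,79.3,196,94,4).round(1).tolist())
im=cv2.imread('pics/w16.png')
cv2.imwrite('pics/w16e.png',cv2.resize(im[70:115,200:350],None,fx=5,fy=5,interpolation=cv2.INTER_CUBIC))
big=cv2.resize(cv2.imread('pics/t13.png')[170:270,350:480],None,fx=5,fy=5,interpolation=cv2.INTER_CUBIC)
ct=bot.get_calibration('top')
for L,W in((176,74),(196,94)):
    q=proj(ct,rectpts(591.5,-261.5,79.3,L,W,4)); cv2.polylines(big,[((q-[350,170]+.5)*5).astype(np.int32)],True,(0,0,255),1)
cv2.imwrite('pics/t13e.png',big)
E
```

```text
exp tile corners [[563.5, -156.5, 4.0], [655.9, -173.9, 4.0], [619.5, -366.5, 4.0], [527.1, -349.1, 4.0]]
```

View pics/w16e.png

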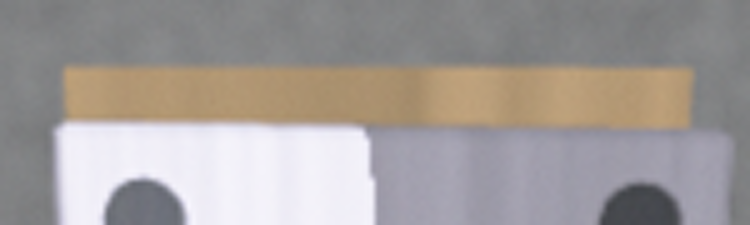

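View pics/t13e.png

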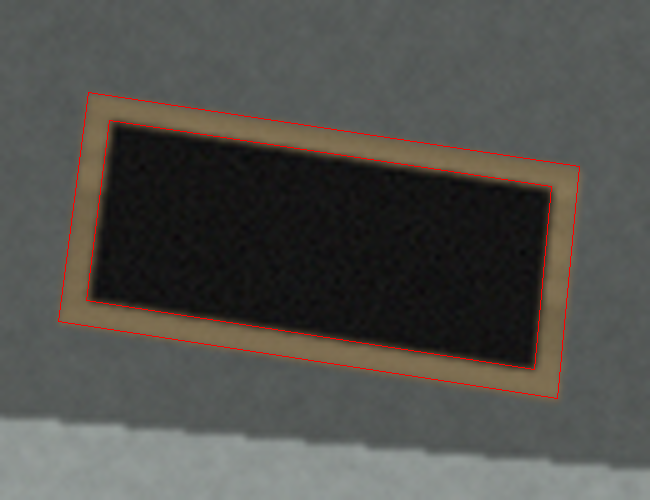

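```bash
python3 - <<'E'
from h import *
c=bot.get_calibration('wrist')
P=unproj(c,np.array([[63,67],[694,68]])/5+[199.6,69.6],4); print(P)
d=P[1]-P[0];print(np.linalg.norm(d),np.degrees(np.arctan2(d[1],d[0])))
print((P-rectpts(591.5,-261.5,79.3,196,94,4)[:2,:2]).round(1))
E
```

```text
[[ 565.03998246 -155.08946715]
 [ 657.80856156 -172.90153849]]
94.46311002240074 -10.868825643403982
[[1.5 1.4]
 [1.9 1. ]]
```

play_rows([
  [[45,0,-0.4],0],
  [[70,0,-0.4],0],
  [[79,0,-0.4],0],
  [[82,0,-0.4],0],
  [[83.5,0,-0.4],0],
  [[84.5,0,-0.4],0],
  [[84.5,0,-0.4],0],
])

```text
time_s: 27.75
tcp_pos: [592.5, -261.4, 11.9]
ee_rot: [0.545, 0.451, -0.544, 0.451]
wrist_force: [0.1, 0.1, -4.8]
grip_width: 55.8
```

play_rows([
  [[0.7,0,0],0],
  [[1.2,0,0],0],
  [[1.2,0,0],0],
])

```text
time_s: 28.12
tcp_pos: [592.6, -261.5, 11.2]
ee_rot: [0.545, 0.451, -0.544, 0.451]
wrist_force: [-2.5, 1.8, 5.5]
grip_width: 56.3
```

play_rows([
  [[0,0,0],0],
  [[0,0,0],0],
  [[0,0,0],0],
  [[0,0,0],0],
  [[-20,0,0],0],
  [[-80,0,0],0],
  [[-140,0,0],0],
  [[-180,0,0],0],
  [[-180,0,0],0],
  [[-180,0,0],0],
], jaw=1)

```text
time_s: 29.38
tcp_pos: [592.0, -261.1, 189.2]
ee_rot: [-0.544, -0.452, 0.545, -0.451]
wrist_force: [0.3, -0.2, -0.9]
grip_width: 85.3
```

```bash
python3 - <<'E'
from h import *
go(591.5,-261.5,190)
c,im=snap('wrist','w17'); ct,t=snap('top','t17')
big=cv2.resize(im,None,fx=1.4,fy=1.4)
draw(big,c,rectpts(592.5,-261,79.3,160,58,24),1.4)
cv2.imwrite('pics/w17d.png',big)
E
```

```text
t 29.38 pos [ 592.  -261.1  189.2] tooly yaw -10.7 toolx [-0.001  0.001 -1.   ] shift [-0.8 -0.4  0.5] j6 -0.41 w 85.3 F [ 0.3 -0.2 -0.9]
```

View pics/w17d.png

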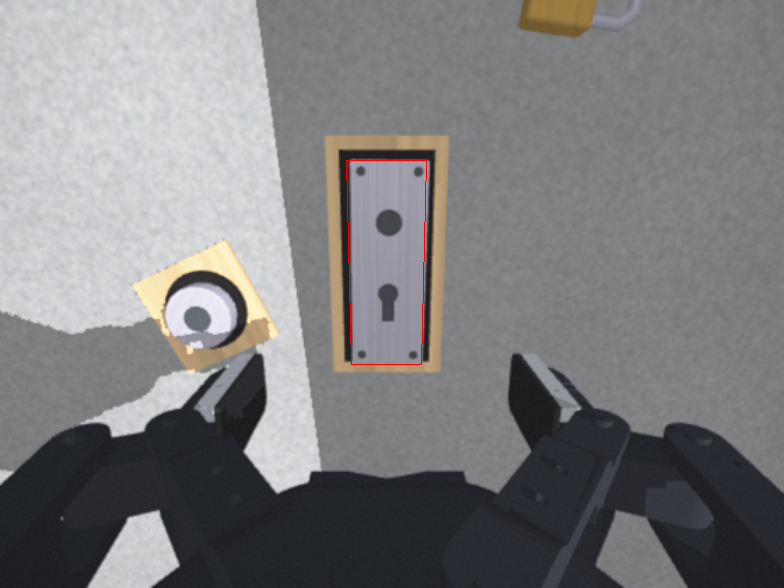

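View pics/t17.png

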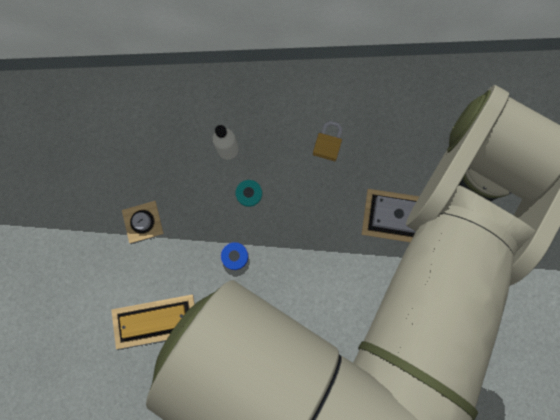

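All four pieces sit inside their outlines. The bottle (226,140) and padlock (328,146) are where they started. The gripper is open and clear, so I'll hand in.

```bash
python3 -c "
from cell import bot
print(bot.hand_in())"
```

```text
the job is handed in; nothing more can be done
None
```

All four pieces are on their own boards, and the job was handed in at about 29 s of the 120 s allowed. I lifted the rose, collar, backplate and lock case off in that order, gripped each across its width, and released each one only once the wrist force showed contact with its board.

- **Placement:** The rose measured about 2.5 mm from the middle of its spot. The collar, backplate and lock case matched their outlines in the wrist pictures to about 3 mm, and both bars lay straight on their rectangles.
- **Bystanders:** The oil bottle and padlock are at the same pixels in the last top picture as at the start, and the blue and teal discs were not touched.
- **Robot at the end:** The open gripper was about 190 mm above the bench, touching nothing.
- **Disagreements:** The two cameras put the case board and the rose board about 2 mm apart, within the calibration error. I aimed between the two for the lock case. The gripper's opening reading was about 2–3 mm less than the true widths on every piece; the grips looked centred in the pictures.

In the final top picture the arm hid the rose and part of the lock case, so for those two the last check is the wrist picture.

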